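Fit the bridge channel and shut the shield case

TASK

Get the shield case ready for a test: set the longer of the two loose aluminium channels, open side down, over the two trays in the case so that one of its flanges stands fully down in each tray, and let go of it. Then break the locked lid stay by pushing its knuckle through to the hinge side while the lid stays up, and only then lower the lid gently until it is fully shut, never letting it fall. Leave the shorter channel and everything else on the bench where it is.

Things in the scene. Friction and masses are not known exactly. Their poses are not given: they have to be found in the camera images.
- bridge_grip (a point): Grip point of the LONG loose aluminium channel (90 long, 46 wide, 3 mm sheet), lying open side down; x along it, y across, z up. A fin 30 (x) by 10 (y) by 32 high stands mid-web. The point is on the fin's axis, 53 above the flange edges, 22 above the web's top face, 10 below the fin's top. Symmetric: half a turn fits equally.
- bridge: The same long channel, 100 to 160 g; origin at the centre of its underside (level with the lower flange edges), axes as for bridge_grip. Flanges 28 deep below a 3 mm web.
- spare_grip (a point): The same point of the SHORT loose channel (55 long, otherwise the same section and fin). A bystander: leave it. The two channels lie one on each side of the case, either way round.
- seat (a point): Point in the case where the middle of the long channel's underside belongs: midway between the trays, at their inner floor, 33 above the bench. Axes: x level from the open front to the hinge, along the trays; y along the hinge; z up. Trays: channels fixed open side up, 110 long, 3 mm sheet, flanges 22 above this point; troughs |y| = 11 to 45. The long channel's flanges stand at |y| = 20 to 23.
- case: Grey metal case 200 (x) by 270 (y) by 120 high, walls 8, origin at the centre of its underside on the bench, axes as for seat. Seat is at (-25, 15, 33), the hinge at (100, 0, 120) in this frame. The open lid overhangs the rear half of the case, so reach in from the front with the tool leaning back out over the front (-x).
- hinge (a point): Middle of the lid's hinge axis (along y), on the case's +x top edge, 120 above the bench; axes as for seat.
- lid (a joint): Lid angle: 0 propped open (60 deg above level), 1.047 rad fully shut (level on the rim); grows as it shuts. Plate 205 by 270 by 10, about 0.55 kg. The stiff hinge holds it up by friction while it is over about 50 deg above level; lower down it can fall shut by itself, so carry it all the way. It cannot be lowered while the stay is locked.
- lid_tab (a point): Grip point of the steel tab in the middle of the lid's free edge: in the lid's plane, 24 wide (y), 10 thick, sticking 40 out. The point is 230 from the hinge axis along the lid, 25 beyond the lid's edge, 15 from the tab's end, mid-thickness (5 to the outer side of the plane through the hinge axis). With the lid shut it is 30 in front of the front wall, 125 above the bench.
- knuckle_pin (a point): Centre of the stay's knuckle, a steel boss 18 diameter, 18 long (y), joining two 12 mm wide, 65 mm long links just inside the case's -y end wall, from a pivot on that wall up to the lid's underside. Locked, it is 158 above the bench. Push it from the front towards the hinge and downward, square to the links (31 deg below level), 20 to 25 mm, with 2 to 10 N; it stays there. Use its position only.
- knuckle (a joint): Bend of the stay in rad: 0 locked (slightly past straight towards the front, on its stop), 0.14 straight, larger once broken and folding; about 2.9 with the lid shut.
- module: Bystander: black electronics module 60 by 45 by 28. Origin at its underside (leave it where it is).
- flux: Bystander: small bottle, 36 diameter, 75 tall. Origin at its underside (leave it where it is).
- driver: Bystander: screwdriver 160 long, lying. Origin at its underside (leave it where it is).
- spool: Bystander: steel wire spool, 60 diameter, 40 tall. Origin at its underside (leave it where it is).
- cup: Bystander: white cup, 66 diameter, 70 tall. Origin at its underside (leave it where it is).
There are look-alikes about, which are no part of the job. Leave any brown or yellow look-alike of the bridge alone.

How it is judged:
By the outcome, as a careful person would: the job done as asked, in the order asked, and still so for the second after the job is handed in, with the robot touching nothing.
It also fails if it takes over 72 s, if anything falls off the work surface, if the arm or the gripper's body presses on something with over 40 N, if the wrist force passes 120 N, or if a joint passes its speed limit or range.

ROBOT

A 6-joint arm with a two-finger parallel gripper is mounted at the origin on the work surface. World frame = base frame: x ahead of the robot, y to its left, z up, the work surface at z = 0. Lengths are in mm, angles in rad, forces in N, time in s.
With the tool pointing down it reaches from about 350 to 925 mm from the base axis. Payload 6.4 kg.
Tool frame: the origin (TCP) lies at the centre of the arm's flange, where the gripper is bolted on; the fingertips stand 199 mm ahead of it and the grasp point (between the pads) lies 180 mm ahead of it; z points along the fingers, x is the direction in which the jaws open and shut, and the axes are right-handed (so a half turn about z gives the same grasp; the last joint's range is limited). The gripper opens to 94 mm and grips with 3 to 60 N. Pads are 16 mm wide; open, the fingers measure 119 mm over their backs; the gripper's body (75 mm by 177 mm) begins 78 mm behind the grasp point.
Start: joints at [-1.394, 0.245, 1.558, -0, 1.339, -0.174], TCP at [223.377, -610.425, 404.655] pointing down, gripper open.
Joint ranges: [-3.13, 3.13], [-1.02, 2.26], [0.13, 2.54], [-0.95, 4.09], [0.21, 2.88], [-2.74, 2.74]. Speed limits (rad/s): [2.57, 2.57, 3.14, 3.14, 3.14, 3.14].

INTERFACE

Orientations are given as a unit quaternion [w, x, y, z].
In Python, from rig import sensors, imaging, job gives the robot as it stands.
- The arm moves only by the shell command python3 -m pendant 'ROWS' [FORCE]. ROWS is JSON, a list of rows, each an object with "slide": the shift along the world's x, y, z in cm, a list of three; "turn": the turn, a rotation vector about the world's x, y, z in rad, a list of three; "hand": the opening, from 0 (shut) to 1 (fully open). A call has 1 to 20 rows; each row is the pose to reach, as a shift and turn from the pose measured when the call began; what a row does not reach only later rows make up. A row lasts 1/10 s, in which the tool goes at most 50 mm and 8.59 degrees, less where a joint would pass 70% of its speed; a pose out of reach is approached as far as the arm can. A call with a gripper value outside its range is refused whole. The fingers move at their own pace and stop on an object; FORCE is the grip in N (left out, the last holds). Time passes only in rows, so rows that repeat a pose let the fingers close. It gives the time, the measured TCP pose, the force and the opening at its end, in the units of the state.
- sensors.observe(): the state, without advancing time (a new reading comes with each control period).
- imaging.get_image(name): name is "scene" or "side" or "wrist"; returns (picture, depth): 400x640x3 uint8, red, green, blue; 400x640 float32, mm along the optical axis (not along the pixel's ray), 0 where there is no reading.
- imaging.camera_info(name): a dict with "fx", "fy", "cx", "cy" (pixels), "distortion" ([k1, k2, p1, p2, k3] as OpenCV has them; the pictures are not rectified), "origin" and "rotation" of the camera in the world. Camera axes: x right, y down, z forward; pixel columns grow to the right and rows downward; lengths in mm; the calibration is good to about 2 mm. A picture is of the moment at which its call begins: read the wrist's pose just before it. camera_info takes no time and is no camera call; for the wrist camera it gives the pose at the moment of the call.
- job.close_job(): hands the job in, once; it reports no verdict.
Trained networks look in the newest picture that a camera, given by its name, has taken for a name from the list of things; names that differ only in an ending like _2 or _b are one class to them, and where a whole thing is asked for, a point or a joint stands for the part that bears it (a point fixed in the world has none). Each returns a list of dicts, best first, with "confidence" (0 to 1); they miss things now and then, are a little off and sometimes report something else, mostly with a low value. They report only what shows in the picture. A call takes as long as a camera call. They do not tell look-alikes from the thing itself.
- imaging.spot_in(camera, query): "point" ([x, y, z] in mm, in world coordinates, good to about 4 mm: the middle of the surface that is visible of it).
- imaging.regions_of(camera, query): "pixels" (400x640 bool, what is visible of it).
The state is a dict: "time_s": time; "joints": joint angles; "joint_vel": joint speeds; "tau": joint torques, N m; "tool_pos": TCP position; "tcp_rot": TCP orientation; "contact_force": force on the tool from outside, world axes, zero at the start; "ft_torque": the same for the moment, N m; "grip_width": opening from 0.0 (shut) to 1.0 (fully open).
Only numpy, scipy, OpenCV 4.12 (cv2) and the standard library are available. Lean on these libraries where they do the work, as an engineer would, in place of code of your own. Each camera call takes 0.05 s, during which the arm holds its last target. There are 200 camera calls.

## Working session

There is one attempt and no reset: what is moved stays moved. The work goes in short steps, Python scripts to look and compute and a shell command to move; the robot and the scene stay as the last step left them, time stands still between calls to the robot, and variables do not carry over. Pictures are saved under pics/ and viewed, about 8 in all and at most 12, crops included, and the job is handed in when it is done.

```bash
ls; mkdir -p pics; cat > h.py <<'E'
import numpy as np, cv2
from scipy.spatial.transform import Rotation as R
from rig import sensors, imaging, job
def shot(c,fn=None):
    ci=imaging.camera_info(c); p,d=imaging.get_image(c)
    if fn: cv2.imwrite('pics/'+fn,p[:,:,::-1])
    return p,d,ci
def rays(ci,uv):
    K=np.array([[ci['fx'],0,ci['cx']],[0,ci['fy'],ci['cy']],[0,0,1.]])
    return cv2.undistortPoints(np.array(uv,float).reshape(-1,1,2),K,np.array(ci['distortion'])).reshape(-1,2)
def rot(ci):
    r=np.array(ci['rotation'],float); return r if r.shape==(3,3) else R.from_quat(np.roll(r,-1)).as_matrix()
def world(ci,uv,z):
    n=rays(ci,uv); z=np.atleast_1d(z).astype(float)
    return (np.c_[n,np.ones(len(n))]*z[:,None])@rot(ci).T+np.array(ci['origin'])
def cloud(ci,d,mask=None):
    m=d>0
    if mask is not None: m&=mask
    v,u=np.nonzero(m); return world(ci,np.c_[u,v],d[v,u]),u,v
def proj(ci,P):
    q=(np.atleast_2d(P)-np.array(ci['origin']))@rot(ci)
    K=np.array([[ci['fx'],0,ci['cx']],[0,ci['fy'],ci['cy']],[0,0,1.]])
    return cv2.projectPoints(q,np.zeros(3),np.zeros(3),K,np.array(ci['distortion']))[0].reshape(-1,2)
E
python3 - <<'E'
from h import *
np.set_printoptions(precision=1,suppress=True)
a=[]
for c in ['scene','side']:
    p,d,ci=shot(c); a.append(p)
    print(c,np.array(ci['origin']),rot(ci).round(2).tolist(),ci['fx'])
    for q in ['bridge','bridge_grip','spare_grip','case','lid_tab','knuckle_pin','lid','module','flux','driver','spool','cup']:
        try: print(q,[(np.array(r['point']),round(r['confidence'],2)) for r in imaging.spot_in(c,q)])
        except Exception as e: print(q,e)
cv2.imwrite('pics/a.png',cv2.resize(np.vstack(a)[:,:,::-1],None,fx=.75,fy=.75))
print(sensors.observe()['time_s'])
E
```

```text
pics
scene [1166.3   20.5 1204.1] [[0.0, 0.85, -0.53], [1.0, 0.0, 0.01], [0.02, -0.53, -0.85]] 450.5607547472023
bridge [(array([625.5, 510.1,  32.1]), 0.91), (array([471.4, 350.5,  28.2]), 0.84), (array([494.2, 224.3,  32.5]), 0.84), (array([ 516.3, -220.9,   30.5]), 0.66), (array([430.6, 490.3,  31.5]), 0.59)]
bridge_grip [(array([472.3, 356.3,  31.4]), 0.91), (array([496.1, 225.8,  34.6]), 0.75), (array([428.9, 490.2,  32.7]), 0.71), (array([622.6, 515.3,  32.8]), 0.62), (array([557. , -17. ,  92.2]), 0.18)]
spare_grip [(array([ 476.9, -355. ,   34. ]), 0.78)]
case [(array([552.4, -11.8,  89.3]), 0.7)]
lid_tab [(array([540.8,  23.5, 238. ]), 0.65), (array([557. , -13.7,  92.4]), 0.27)]
knuckle_pin [(array([626.4, 352. ,  41.9]), 0.71)]
lid [(array([534.7,  27.7, 237.3]), 0.57)]
module [(array([ 516.3, -220. ,   28.9]), 0.55)]
flux [(array([ 641.8, -199. ,   45.2]), 0.51)]
driver [(array([ 622. , -441.6,   24.8]), 0.53)]
spool [(array([626.6, 354. ,  45.9]), 0.95)]
cup [(array([620.8, 270.9,  44.1]), 0.72)]
side [ 185.3 -962.5 1200. ] [[0.94, -0.23, 0.25], [-0.34, -0.64, 0.69], [-0
[... 328 characters left out ...]
ray([481.7, 242.3,  33.5]), 0.59), (array([421.7, 478.9,  28.8]), 0.57), (array([459.3, 347.3,  30.1]), 0.53)]
spare_grip [(array([ 466.6, -364.9,   30.4]), 0.83)]
case [(array([527. ,  -6.2,  76.2]), 0.89)]
lid_tab [(array([508.8,  -1.9, 242.5]), 0.9)]
knuckle_pin [(array([506.6,   2.4, 243.5]), 0.67), (array([636.4,   8.4, 164.4]), 0.47)]
lid [(array([523.1, -11.2,  73.6]), 0.66), (array([509.2,  -0.2, 249.1]), 0.6)]
module [(array([ 465.9, -368.4,   33.1]), 0.64), (array([ 509.1, -230.8,   29.6]), 0.62)]
flux [(array([ 626.3, -212.6,   43.2]), 0.67)]
driver [(array([ 612.3, -451.5,   21.2]), 0.56)]
spool [(array([618.6, 348.7,  39.1]), 0.74)]
cup [(array([628.4, 289. ,  57.1]), 0.59)]
1.3
```

View pics/a.png

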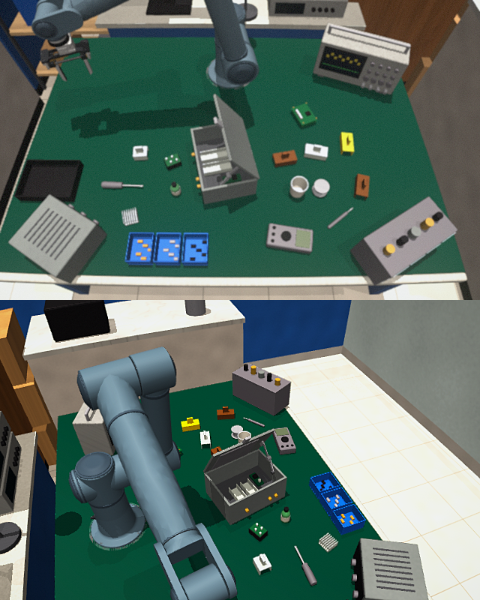

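```bash
python3 - <<'E'
from h import *
np.set_printoptions(precision=1,suppress=True)
p,d,ci=shot('scene'); q,e,cj=shot('side')
np.savez('s0.npz',p=p,d=d,q=q,e=e)
A=cv2.resize(p[100:290,160:500],None,fx=2.3,fy=2.3)[:, :780]
cv2.imwrite('pics/b.png',A[:,:,::-1])
B=cv2.resize(q[150:400,230:430],None,fx=2.4,fy=2.4); cv2.imwrite('pics/c.png',B[:,:,::-1])
# white channels
for c,(im,dd,cc) in dict(scene=(p,d,ci),side=(q,e,cj)).items():
    P,u,v=cloud(cc,dd); col=im[v,u].astype(int)
    w=(col.min(1)>110)&(np.ptp(col,axis=1)<40)
    for n,c0 in (('A',(477,-357)),('B',(466,352))):
        m=w&(np.hypot(P[:,0]-c0[0],P[:,1]-c0[1])<75)&(P[:,2]>12)&(P[:,2]<75)
        X=P[m]; t=X[(X[:,2]>22)&(X[:,2]<38)]
        r=cv2.minAreaRect(t[:,:2].astype(np.float32)); print(c,n,len(X),len(t),r,X.mean(0),np.percentile(X[:,2],[2,50,98]))
        f=X[X[:,2]>45]; 
        if len(f): print(' fin',f.mean(0),len(f),f[:,2].max())
E
```

```text
scene A 253 183 ((473.1277770996094, -359.9472351074219), (49.386932373046875, 53.446048736572266), 3.9154469966888428) [ 477.6 -357.4   35.5] [18.9 30.7 64.8]
 fin [ 473.  -357.1   59.3] 52 66.29140609312344
scene B 414 341 ((462.7724304199219, 356.62890625), (88.75629425048828, 50.31345748901367), 76.6552505493164) [466.6 354.8  32.9] [19.3 30.3 63.7]
 fin [463.4 354.1  59.2] 50 65.3894623040444
side A 309 254 ((472.6240539550781, -361.6214904785156), (47.886688232421875, 56.699398040771484), 3.512718915939331) [ 470.5 -364.9   35.8] [25.4 31.7 64.9]
 fin [ 472.3 -363.    61.5] 49 67.3092748305628
side B 200 178 ((463.0048522949219, 356.1347351074219), (101.32500457763672, 44.8121337890625), 79.66984558105469) [462.  350.3  33.1] [22.7 30.9 62.3]
 fin [462.4 351.5  59.7] 19 67.86055799145947
```

View pics/b.png

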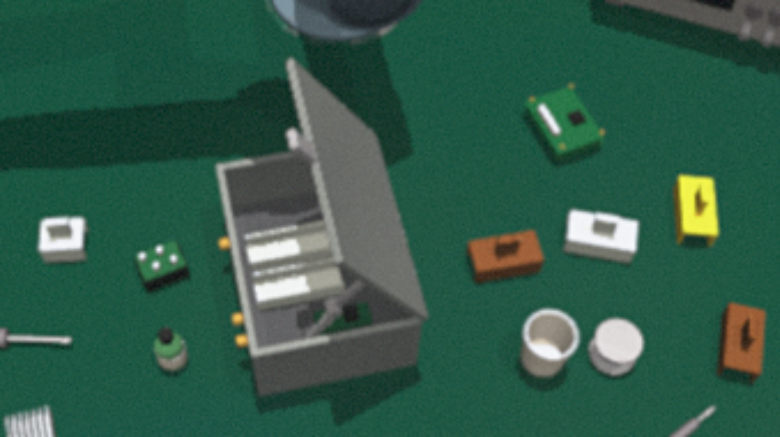

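View pics/c.png

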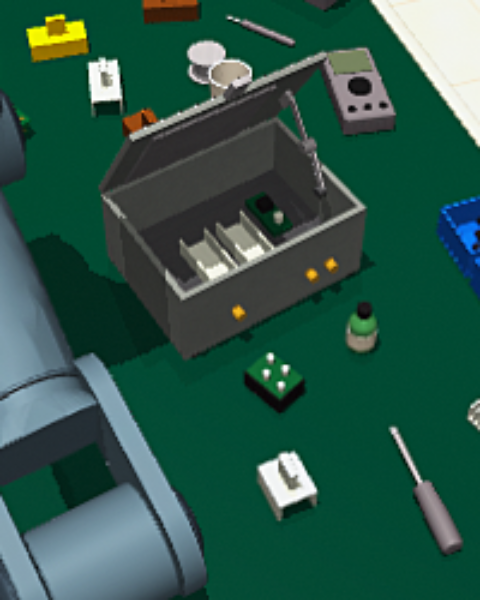

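```bash
cat > fit.py <<'E'
from h import *
from scipy.optimize import least_squares
np.set_printoptions(precision=2,suppress=True)
s=np.load('s0.npz'); C=[(s['p'],s['d'],imaging.camera_info('scene')),(s['q'],s['e'],imaging.camera_info('side'))]
x0=np.array([555,-5,np.pi/2+0.1])
def tf(P,x):
    c,sn=np.cos(x[2]),np.sin(x[2]); d=P[:,:2]-x[:2]
    return np.c_[d[:,0]*c+d[:,1]*sn,-d[:,0]*sn+d[:,1]*c,P[:,2]]
if __name__=='__main__':
  for sel in ([0],[1],[0,1]):
    P=np.vstack([cloud(C[i][2],C[i][1])[0] for i in sel])
    P=P[(np.hypot(P[:,0]-555,P[:,1]+5)<260)&(P[:,2]>15)&(P[:,2]<132)]
    x=x0.copy()
    for g in (25,15,10,8):
        L=tf(P,x)
        # outer front x=-100, outer ends y=+-135
        z=(L[:,2]<112)
        F=P[z&(abs(L[:,0]+100)<g)&(abs(L[:,1])<125)&(L[:,0]<-100+min(g,5))]
        E1=P[z&(abs(L[:,1]+135)<g)&(abs(L[:,0])<90)&(L[:,1]<-135+min(g,5))]
        E2=P[z&(abs(L[:,1]-135)<g)&(abs(L[:,0])<90)&(L[:,1]>135-min(g,5))]
        rim=P[(abs(L[:,2]-120)<3)&(L[:,0]<-85)&(L[:,0]>-105-g)&(abs(L[:,1])<125)]
        f=lambda x:np.r_[tf(F,x)[:,0]+100,tf(E1,x)[:,1]+135,tf(E2,x)[:,1]-135, tf(rim,x)[:,0]+96]
        r=least_squares(f,x,loss='soft_l1',f_scale=2); x=r.x
    print(sel,x,len(F),len(E1),len(E2),len(rim),np.median(tf(F,x)[:,0]) if len(F) else 0,np.median(tf(E1,x)[:,1]) if len(E1) else 0,np.median(tf(E2,x)[:,1]) if len(E2) else 0)
    L=tf(P,x); m=(abs(L[:,2]-55)<5)&(L[:,0]>-85)&(L[:,0]<-20)&(abs(L[:,1])<110)
    h=np.histogram(L[m][:,1],np.arange(-60,90,3)); print(dict(zip(h[1].astype(int).tolist(),h[0].tolist())))
E
python3 fit.py
```

```text
[0] [538.09 -21.3    1.79] 43 9 600 194 -103.74548222173968 -129.98336435202978 134.99216469539255
{-60: 0, -57: 0, -54: 0, -51: 0, -48: 0, -45: 0, -42: 0, -39: 0, -36: 0, -33: 0, -30: 2, -27: 22, -24: 10, -21: 0, -18: 0, -15: 0, -12: 0, -9: 0, -6: 0, -3: 0, 0: 0, 3: 0, 6: 1, 9: 13, 12: 13, 15: 2, 18: 0, 21: 0, 24: 0, 27: 10, 30: 14, 33: 6, 36: 0, 39: 0, 42: 0, 45: 0, 48: 0, 51: 0, 54: 0, 57: 0, 60: 0, 63: 6, 66: 17, 69: 10, 72: 0, 75: 0, 78: 0, 81: 0, 84: 0}
[1] [531.62 -24.62   1.79] 1353 23 545 189 -99.94923002784475 -130.57464302728252 134.90552553935933
{-60: 0, -57: 0, -54: 0, -51: 0, -48: 0, -45: 0, -42: 0, -39: 0, -36: 1, -33: 7, -30: 0, -27: 0, -24: 0, -21: 0, -18: 0, -15: 0, -12: 0, -9: 0, -6: 0, -3: 0, 0: 0, 3: 6, 6: 4, 9: 0, 12: 0, 15: 0, 18: 0, 21: 3, 24: 5, 27: 3, 30: 0, 33: 0, 36: 0, 39: 0, 42: 0, 45: 0, 48: 0, 51: 0, 54: 0, 57: 0, 60: 7, 63: 5, 66: 0, 69: 0, 72: 0, 75: 0, 78: 0, 81: 0, 84: 0}
[0, 1] [531.5  -24.49   1.79] 1400 935 700 375 -100.14280890166934 -134.48370799764945 134.48544060182854
{-60: 0, -57: 0, -54: 0, -51: 0, -48: 0, -45: 0, -42: 0, -39: 0, -36: 10, -33: 28, -30: 3, -27: 0, -24: 0, -21: 0, -18: 0, -15: 0, -12: 0, -9: 0, -6: 0, -3: 0, 0: 3, 3: 24, 6: 13, 9: 0, 12: 0, 15: 0, 18: 0, 21: 20, 24: 11, 27: 8, 30: 0, 33: 0, 36: 0, 39: 0, 42: 0, 45: 0, 48: 0, 51: 0, 54: 0, 57: 10, 60: 24, 63: 10, 66: 0, 69: 0, 72: 0, 75: 0, 78: 0, 81: 0, 84: 0}
```

```bash
python3 -m pendant '[{"slide":[0,2,5],"turn":[0,0,0],"hand":1},{"slide":[0,4,10],"turn":[0,0,0],"hand":1},{"slide":[0,7,14],"turn":[0,0,0],"hand":1},{"slide":[0,12,17],"turn":[0,0,0],"hand":1}]'
```

```text
time_s: 1.8
tool_pos: [223.1, -502.6, 569.7]
tcp_rot: [0.001, 0.819, -0.573, 0.002]
contact_force: [-0.3, -0.0, -0.0]
grip_width: 0.997
```

```bash
cat >> h.py <<'E'
def target(g,psi,lean,sgn=None,tip=180):
    """g grasp point mm, psi heading rad the tool leans toward (fingers point), lean rad; prints slide cm, turn"""
    s=sensors.observe(); q=np.array(s['tcp_rot']); R0=R.from_quat(np.roll(q,-1)); p0=np.array(s['tool_pos'])
    z=np.array([np.sin(lean)*np.cos(psi),np.sin(lean)*np.sin(psi),-np.cos(lean)]); best=None
    for sg in ([1,-1] if sgn is None else [sgn]):
        x=sg*np.array([-np.sin(psi),np.cos(psi),0]); M=R.from_matrix(np.c_[x,np.cross(z,x),z])
        rv=(M*R0.inv()).as_rotvec()
        if best is None or np.linalg.norm(rv)<np.linalg.norm(best[1]): best=(sg,rv)
    tcp=np.array(g)-tip*z
    print('sgn',best[0],'tcp',tcp.round(1),'slide cm',((tcp-p0)/10).round(2),'turn',best[1].round(3),'|turn|deg',np.degrees(np.linalg.norm(best[1])).round(1))
    return tcp,best[1]
def wpt(s=None):
    s=s or sensors.observe(); M=R.from_quat(np.roll(np.array(s['tcp_rot']),-1)).as_matrix(); return np.array(s['tool_pos'])+180*M[:,2],M
E
python3 -c "
from h import *
target((463,354,200),np.radians(78),np.radians(25))
target((463,354,200),np.radians(78),np.radians(25),1)
target((463,354,200),np.radians(78),np.radians(25),-1)
print(sensors.observe()['joints'])"
```

```text
sgn -1 tcp [447.2 279.6 363.1] slide cm [ 22.41  78.21 -20.65] turn [ 0.347 -0.296  0.996] |turn|deg 62.7
sgn 1 tcp [447.2 279.6 363.1] slide cm [ 22.41  78.21 -20.65] turn [ 0.351  0.396 -2.091] |turn|deg 123.6
sgn -1 tcp [447.2 279.6 363.1] slide cm [ 22.41  78.21 -20.65] turn [ 0.347 -0.296  0.996] |turn|deg 62.7
[-1.35928500e+00 -7.93758666e-02  1.60677831e+00 -9.10711746e-06
  1.61004365e+00 -1.38393692e-01]
```

```bash
python3 -m pendant '[{"slide":[3,4,1],"turn":[0,0,0],"hand":1},{"slide":[6,8,2],"turn":[0,0,0.1],"hand":1},{"slide":[9,12,3],"turn":[0,0,0.2],"hand":1},{"slide":[12,16,4],"turn":[0,0,0.3],"hand":1},{"slide":[15,20,5],"turn":[0,0,0.4],"hand":1},{"slide":[18,24,5],"turn":[0,0,0.5],"hand":1},{"slide":[20,28,5],"turn":[0,0,0.6],"hand":1},{"slide":[21,32,5],"turn":[0,0,0.7],"hand":1},{"slide":[22,36,5],"turn":[0,0,0.8],"hand":1},{"slide":[23,40.5,5],"turn":[0,0,0.9],"hand":1},{"slide":[24,45,5],"turn":[0,0,1],"hand":1},{"slide":[25,49.5,5],"turn":[0,0,1],"hand":1},{"slide":[25,54,4],"turn":[0.08,-0.08,1],"hand":1},{"slide":[25,58,2],"turn":[0.15,-0.15,1],"hand":1},{"slide":[25,62.5,0],"turn":[0.2,-0.2,1],"hand":1},{"slide":[25,67,-2],"turn":[0.3,-0.25,1],"hand":1},{"slide":[24,71,-4],"turn":[0.35,-0.3,1],"hand":1},{"slide":[22.5,74,-7],"turn":[0.347,-0.296,0.996],"hand":1},{"slide":[22.4,76,-11],"turn":[0.347,-0.296,0.996],"hand":1},{"slide":[22.4,76,-14],"turn":[0.347,-0.296,0.996],"hand":1}]'
python3 - <<'E'
from h import *
np.set_printoptions(precision=1,suppress=True)
p,d,ci=shot('wrist','d.png')
print(wpt()[0],np.array(sensors.observe()['joints']).round(2))
P,u,v=cloud(ci,d); col=p[v,u].astype(int)
w=(col.min(1)>110)&(np.ptp(col,axis=1)<40)&(np.hypot(P[:,0]-463,P[:,1]-354)<75)&(P[:,2]<75)
X=P[w]; t=X[(X[:,2]>24)&(X[:,2]<38)]; f=X[X[:,2]>45]
print(cv2.minAreaRect(t[:,:2].astype(np.float32)),len(t),np.median(t[:,2])); ft=f[f[:,2]>59]
print(cv2.minAreaRect(ft[:,:2].astype(np.float32)),len(ft),ft.mean(0),f[:,2].max())
for q in ['bridge_grip']: print([(np.array(r['point']),r['confidence']) for r in imaging.spot_in('wrist',q)])
E
```

```text
time_s: 3.8
tool_pos: [445.8, 259.3, 427.6]
tcp_rot: [-0.215, 0.971, -0.1, 0.022]
contact_force: [-0.6, -0.4, -0.2]
grip_width: 0.997
[459.  332.  258.6] [ 0.2 -0.1  1.9  0.4  1.2  0.3]
((461.5644226074219, 356.92864990234375), (89.08924102783203, 45.52525329589844), 77.81452941894531) 1776 31.1372656787851
((461.94732666015625, 357.13751220703125), (28.32903480529785, 9.509222030639648), 78.31234741210938) 175 [462. 357.  63.] 65.02047383729723
[(array([465.9, 352.5,  29.3]), 0.84), (array([614.6, 512.1,  31. ]), 0.75), (array([500. , 205.2,  31.4]), 0.69), (array([419.4, 487.2,  30.1]), 0.56)]
```

View pics/d.png

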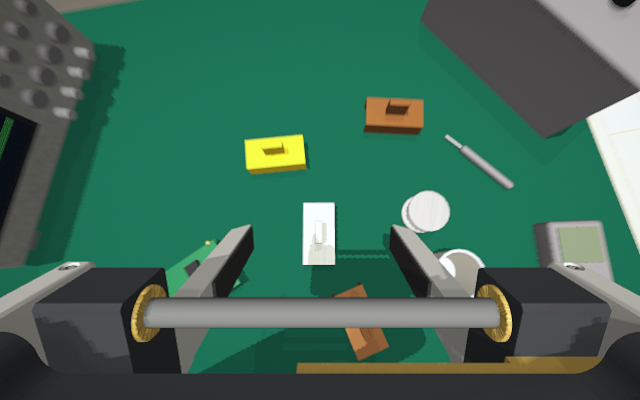

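```bash
python3 -c "
from h import *
target((461.8,357,56),np.radians(78.1),np.radians(25))"
```

```text
sgn -1 tcp [446.1 282.6 219.1] slide cm [  0.05   2.48 -20.57] turn [ 0.003 -0.009 -0.   ] |turn|deg 0.5
```

```bash
python3 -m pendant '[{"slide":[0,1.5,-4],"turn":[0,0,0],"hand":0.5},{"slide":[0,2.5,-8],"turn":[0.003,-0.009,0],"hand":0.5},{"slide":[0.05,2.5,-12],"turn":[0.003,-0.009,0],"hand":0.5},{"slide":[0.05,2.5,-15],"turn":[0.003,-0.009,0],"hand":0.5},{"slide":[0.05,2.5,-18],"turn":[0.003,-0.009,0],"hand":0.5},{"slide":[0.05,2.5,-19.5],"turn":[0.003,-0.009,0],"hand":0.5},{"slide":[0.05,2.5,-20.5],"turn":[0.003,-0.009,0],"hand":0.5},{"slide":[0.05,2.5,-20.5],"turn":[0.003,-0.009,0],"hand":0.5},{"slide":[0.05,2.5,-20.5],"turn":[0.003,-0.009,0],"hand":0.5}]' 
python3 - <<'E'
from h import *
print(wpt()[0])
shot('wrist','e.png')
E
```

```text
time_s: 4.8
tool_pos: [447.1, 282.9, 221.3]
tcp_rot: [-0.216, 0.971, -0.101, 0.024]
contact_force: [-0.0, 0.8, 0.6]
grip_width: 0.503
[463.18618219 357.56321417  58.35147121]
```

View pics/e.png

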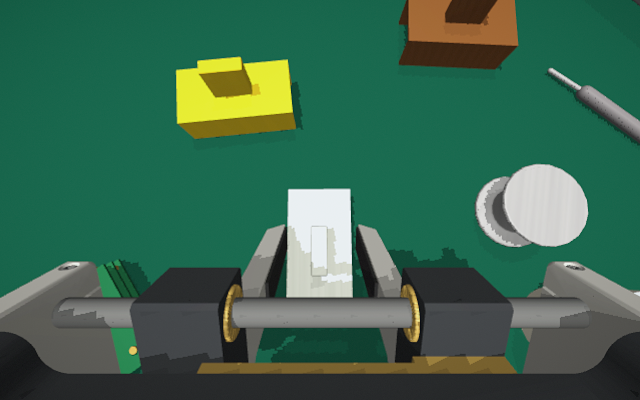

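```bash
python3 -m pendant '[{"slide":[-0.1,0,-0.2],"turn":[0,0,0],"hand":0.5},{"slide":[-0.1,0,-0.2],"turn":[0,0,0],"hand":0},{"slide":[-0.1,0,-0.2],"turn":[0,0,0],"hand":0},{"slide":[-0.1,0,-0.2],"turn":[0,0,0],"hand":0},{"slide":[-0.1,0,-0.2],"turn":[0,0,0],"hand":0},{"slide":[-0.1,0,-0.2],"turn":[0,0,0],"hand":0},{"slide":[-0.1,0,-0.2],"turn":[0,0,0],"hand":0},{"slide":[-0.1,0,1],"turn":[0,0,0],"hand":0},{"slide":[-0.1,0,3],"turn":[0,0,0],"hand":0},{"slide":[-0.1,0,6],"turn":[0,0,0],"hand":0}]' 40
python3 - <<'E'
from h import *
print(wpt()[0])
E
```

```text
time_s: 5.85
tool_pos: [445.3, 282.7, 281.2]
tcp_rot: [-0.215, 0.971, -0.101, 0.022]
contact_force: [0.3, -0.3, -1.5]
grip_width: 0.108
[460.91010314 357.1030837  118.03782579]
```

```bash
python3 -c "
from h import *
ps=1.79; X=np.array([np.cos(ps),np.sin(ps),0]); S=np.array([522.3,-52.2,0])
for a,z in ((-200,300),(-130,230),(0,205),(0,89)): target(S+a*X+[0,0,z],ps,np.radians(25),-1)
print(sensors.observe()['joints'])"
```

```text
sgn -1 tcp [ 582.3 -321.7  463.1] slide cm [ 13.7  -60.43  18.19] turn [ 0.    -0.     0.427] |turn|deg 24.5
sgn -1 tcp [ 567.1 -253.3  393.1] slide cm [ 12.18 -53.6   11.19] turn [ 0.    -0.     0.427] |turn|deg 24.5
sgn -1 tcp [ 538.8 -126.5  368.1] slide cm [  9.35 -40.91   8.69] turn [ 0.    -0.     0.427] |turn|deg 24.5
sgn -1 tcp [ 538.8 -126.5  252.1] slide cm [  9.35 -40.91  -2.91] turn [ 0.    -0.     0.427] |turn|deg 24.5
[0.29187358 0.06940348 2.01653765 0.49381989 0.89907157 0.21876032]
```

```bash
python3 -m pendant '[{"slide":[0,0,4],"turn":[0,0,0],"hand":0},{"slide":[0,0,8],"turn":[0,0,0],"hand":0},{"slide":[1,-1,12.5],"turn":[0,0,0],"hand":0},{"slide":[2,-2,17],"turn":[0,0,0],"hand":0},{"slide":[3,-4,21],"turn":[0,0,0],"hand":0},{"slide":[4,-6,25],"turn":[0,0,0],"hand":0},{"slide":[5,-8.5,29],"turn":[0,0,0],"hand":0},{"slide":[6,-12,32],"turn":[0,0,0],"hand":0},{"slide":[7,-16,33],"turn":[0,0,0],"hand":0},{"slide":[8,-20,33],"turn":[0,0,0.05],"hand":0},{"slide":[9,-24,33],"turn":[0,0,0.1],"hand":0},{"slide":[10,-28.5,33],"turn":[0,0,0.15],"hand":0},{"slide":[10.5,-33,33],"turn":[0,0,0.2],"hand":0},{"slide":[11,-37.5,33],"turn":[0,0,0.25],"hand":0},{"slide":[11.5,-42,33],"turn":[0,0,0.3],"hand":0},{"slide":[12,-46.5,33],"turn":[0,0,0.35],"hand":0},{"slide":[12.5,-51,32],"turn":[0,0,0.4],"hand":0},{"slide":[13,-55,30],"turn":[0,0,0.427],"hand":0},{"slide":[13.5,-59,28],"turn":[0,0,0.427],"hand":0},{"slide":[13.7,-60.4,25],"turn":[0,0,0.427],"hand":0}]' 40
python3 - <<'E'
from h import *
ps=1.79; X=np.array([np.cos(ps),np.sin(ps),0]); S=np.array([522.3,-52.2,0])
print(wpt()[0])
for a,z in ((-200,300),(-110,230),(0,205),(0,89)): target(S+a*X+[0,0,z],ps,np.radians(25),-1)
print(sensors.observe()['joints'])
E
```

```text
time_s: 7.85
tool_pos: [581.8, -324.6, 531.7]
tcp_rot: [-0.214, 0.971, 0.105, -0.023]
contact_force: [-0.1, 0.3, -1.8]
grip_width: 0.106
[ 565.66506234 -250.84053377  368.33977422]
sgn -1 tcp [ 582.3 -321.7  463.1] slide cm [ 0.05  0.3  -6.86] turn [0.003 0.001 0.004] |turn|deg 0.3
sgn -1 tcp [ 562.8 -233.8  393.1] slide cm [ -1.9    9.08 -13.86] turn [0.003 0.001 0.004] |turn|deg 0.3
sgn -1 tcp [ 538.8 -126.5  368.1] slide cm [ -4.29  19.82 -16.36] turn [0.003 0.001 0.004] |turn|deg 0.3
sgn -1 tcp [ 538.8 -126.5  252.1] slide cm [ -4.29  19.82 -27.96] turn [0.003 0.001 0.004] |turn|deg 0.3
[-0.7099677   0.269908    1.31285679  0.27024525  1.90100339 -0.88186541]
```

```bash
python3 -m pendant '[{"slide":[0,0,-4],"turn":[0,0,0],"hand":0},{"slide":[0,0.3,-8],"turn":[0,0,0],"hand":0},{"slide":[-0.6,3,-11],"turn":[0,0,0],"hand":0},{"slide":[-1.3,6,-13],"turn":[0,0,0],"hand":0},{"slide":[-1.9,9,-14],"turn":[0,0,0],"hand":0},{"slide":[-1.9,9,-14],"turn":[0,0,0],"hand":0}]' 40
python3 - <<'E'
from h import *
np.set_printoptions(precision=1,suppress=True)
from fit import tf
p,d,ci=shot('wrist','f.png')
print(wpt()[0])
x=np.array([531.5,-24.5,1.79]); P,u,v=cloud(ci,d); L=tf(P,x)
m=(abs(L[:,2]-55)<4)&(L[:,0]>-85)&(L[:,0]<40)&(abs(L[:,1])<110)
for lo,hi in ((-85,-60),(-60,-30),(-30,0),(0,40)):
    k=m&(L[:,0]>lo)&(L[:,0]<hi); h=np.histogram(L[k][:,1],np.arange(-60,90,3)); print(lo,{int(a):int(b) for a,b in zip(h[1],h[0]) if b>5})
r=(abs(L[:,2]-120)<3)&(L[:,0]>-112)&(L[:,0]<-80)&(abs(L[:,1])<130); print('rim x',np.percentile(L[r][:,0],[3,50,97]),r.sum())
print('tray x',np.percentile(L[m][:,0],[2,98]))
for q in ['knuckle_pin','lid_tab']: print(q,[(np.array(r['point']),tf(np.array([r['point']]),x),r['confidence']) for r in imaging.spot_in('wrist',q)])
E
```

```text
time_s: 8.45
tool_pos: [561.8, -231.5, 389.9]
tcp_rot: [-0.215, 0.971, 0.106, -0.025]
contact_force: [-0.4, -0.5, -0.3]
grip_width: 0.102
[ 545.91 -159.36  228.09]
-85 {-33: 42, 57: 15, 60: 28}
-60 {-33: 54, -30: 6, 3: 21, 6: 20, 21: 20, 24: 39, 60: 57}
-30 {-33: 56, 3: 22, 6: 22, 21: 22, 24: 45, 57: 9, 60: 49}
0 {-33: 51, -30: 12, 3: 23, 6: 23, 21: 23, 24: 45, 60: 58}
rim x [-97.39 -93.29 -85.91] 1637
tray x [-74.03  38.03]
knuckle_pin [(array([633.8,   8.7, 174.1]), array([[  10.16, -107.07,  174.1 ]]), 0.88), (array([531.8,  11.1,  79.6]), array([[34.68, -8.03, 79.6 ]]), 0.71)]
lid_tab [(array([520.6,  17.8, 215.9]), array([[ 43.66,   1.44, 215.9 ]]), 0.69)]
```

View pics/f.png

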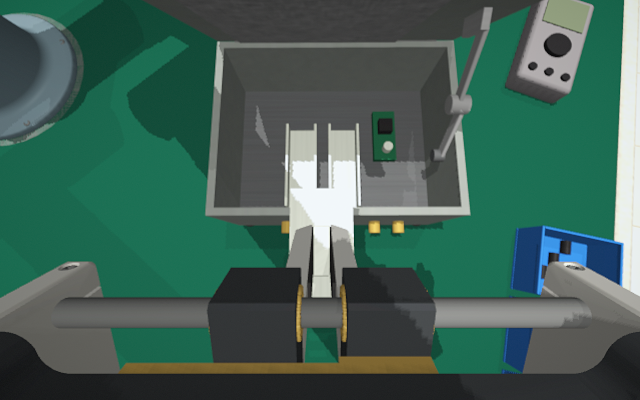

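```bash
python3 - <<'E'
from h import *
ps=1.79; X=np.array([np.cos(ps),np.sin(ps),0]); S=np.array([522.3,-52.2,0])+1.5*X
for a,z in ((-50,215),(0,205),(0,90)): target(S+a*X+[0,0,z],ps,np.radians(25),-1)
E
```

```text
sgn -1 tcp [ 549.4 -173.8  378.1] slide cm [-1.36  6.12 -1.49] turn [0.005 0.002 0.004] |turn|deg 0.4
sgn -1 tcp [ 538.5 -125.   368.1] slide cm [-2.45 11.   -2.49] turn [0.005 0.002 0.004] |turn|deg 0.4
sgn -1 tcp [ 538.5 -125.   253.1] slide cm [ -2.45  11.   -13.99] turn [0.005 0.002 0.004] |turn|deg 0.4
```

```bash
python3 -m pendant '[{"slide":[-0.7,3,-0.7],"turn":[0,0,0],"hand":0},{"slide":[-1.4,6,-1.5],"turn":[0.005,0.002,0.004],"hand":0},{"slide":[-2.1,9.5,-2.2],"turn":[0.005,0.002,0.004],"hand":0},{"slide":[-2.45,11,-2.5],"turn":[0.005,0.002,0.004],"hand":0},{"slide":[-2.45,11,-4],"turn":[0.005,0.002,0.004],"hand":0},{"slide":[-2.45,11,-6.5],"turn":[0.005,0.002,0.004],"hand":0},{"slide":[-2.45,11,-9],"turn":[0.005,0.002,0.004],"hand":0},{"slide":[-2.45,11,-11],"turn":[0.005,0.002,0.004],"hand":0},{"slide":[-2.45,11,-12.5],"turn":[0.005,0.002,0.004],"hand":0},{"slide":[-2.45,11,-13.3],"turn":[0.005,0.002,0.004],"hand":0},{"slide":[-2.45,11,-13.6],"turn":[0.005,0.002,0.004],"hand":0},{"slide":[-2.45,11,-13.6],"turn":[0.005,0.002,0.004],"hand":0}]' 40
python3 -c "
from h import *
print(wpt()[0],sensors.observe()['contact_force'])"
```

```text
time_s: 9.8
tool_pos: [538.8, -125.5, 257.2]
tcp_rot: [-0.215, 0.97, 0.107, -0.023]
contact_force: [-0.9, -0.1, -1.0]
grip_width: 0.104
[522.35785849 -51.23519899  93.99891329] [-0.86420637 -0.1269805  -0.95792093]
```

```bash
python3 -m pendant '[{"slide":[0,0,-0.2],"turn":[0,0,0],"hand":0},{"slide":[0,0,-0.35],"turn":[0,0,0],"hand":0},{"slide":[0,0,-0.45],"turn":[0,0,0],"hand":0},{"slide":[0,0,-0.5],"turn":[0,0,0],"hand":0},{"slide":[0,0,-0.5],"turn":[0,0,0],"hand":0}]' 40
python3 -c "
from h import *
print(wpt()[0])"
```

```text
time_s: 10.3
tool_pos: [538.9, -125.6, 252.6]
tcp_rot: [-0.215, 0.97, 0.107, -0.023]
contact_force: [-1.4, -0.4, 1.4]
grip_width: 0.103
[522.58623198 -51.33739113  89.47387485]
```

```bash
python3 -m pendant '[{"slide":[0,0,-0.1],"turn":[0,0,0],"hand":0},{"slide":[0,0,-0.1],"turn":[0,0,0],"hand":0.3},{"slide":[0,0,-0.1],"turn":[0,0,0],"hand":0.3},{"slide":[0,0,0],"turn":[0,0,0],"hand":0.3},{"slide":[0,0,0],"turn":[0,0,0],"hand":0.3},{"slide":[0.1,-0.4,0.9],"turn":[0,0,0],"hand":0.3},{"slide":[0.2,-1.2,2.7],"turn":[0,0,0],"hand":0.3},{"slide":[0.5,-2.5,5.4],"turn":[0,0,0],"hand":0.3},{"slide":[0.9,-4.1,9],"turn":[0,0,0],"hand":0.3},{"slide":[1.3,-6,12.5],"turn":[0,0,0],"hand":0.3},{"slide":[1.7,-9,15],"turn":[0,0,0],"hand":0.3},{"slide":[2.5,-13,15],"turn":[0,0,0],"hand":0.3},{"slide":[2.5,-13,15],"turn":[0,0,0],"hand":0.3}]' 40
python3 - <<'E'
from h import *
np.set_printoptions(precision=1,suppress=True)
from fit import tf
p,d,ci=shot('wrist','g.png')
np.savez('g.npz',p=p,d=d,o=ci['origin'],r=rot(ci))
x=np.array([531.5,-24.5,1.79]); P,u,v=cloud(ci,d); L=tf(P,x)
S=L-np.array([-25,15,33])
w=(abs(S[:,0])<70)&(abs(S[:,1])<28)&(S[:,2]>24)&(S[:,2]<38); t=S[w]
print('web z',np.percentile(t[:,2],[3,50,97]),cv2.minAreaRect(t[:,:2].astype(np.float32)))
A=np.c_[t[:,:2],np.ones(len(t))]; print('tilt',np.linalg.lstsq(A,t[:,2],rcond=None)[0].round(3))
for n in ['knuckle_pin']:
    print([(np.array(r['point']),tf(np.array([r['point']]),x),r['confidence']) for r in imaging.spot_in('wrist',n)])
# stay region points
m=(L[:,1]<-85)&(L[:,1]>-132)&(L[:,2]>125)&(L[:,0]<60)&(L[:,0]>-60)&(L[:,2]<240)
for z in range(125,235,6):
    k=m&(abs(L[:,2]-z)<3)
    if k.any(): print(z,k.sum(),'x',np.percentile(L[k][:,0],[5,50,95]),'y',np.percentile(L[k][:,1],[5,50,95]))
print(wpt()[0],sensors.observe()['joints'])
E
```

```text
time_s: 11.6
tool_pos: [564.1, -259.3, 404.5]
tcp_rot: [-0.213, 0.971, 0.105, -0.022]
contact_force: [-0.5, 1.4, -0.5]
grip_width: 0.297
web z [29.78 31.19 32.55] ((0.18468856811523438, -1.1043529510498047), (90.85089111328125, 45.014976501464844), 0.30841031670570374)
tilt [-0.   -0.   31.19]
[(array([637.3,  11.2, 173.6]), array([[  11.84, -111.03,  173.6 ]]), 0.86)]
125 18 x [-22.02 -19.45 -10.75] y [-118.86 -116.2  -115.73]
131 43 x [-19.19 -15.3   -6.6 ] y [-118.26 -116.13 -115.36]
137 47 x [-16.15 -12.89  -4.28] y [-119.02 -116.11 -115.41]
143 43 x [-13.18  -9.54  -0.85] y [-118.8  -116.05 -115.34]
149 45 x [-9.88 -7.3   3.61] y [-118.6  -115.96 -103.85]
155 68 x [-6.57 -4.28  8.99] y [-118.8  -104.32 -103.49]
161 137 x [-6.42 -4.93  7.72] y [-119.66 -109.16 -103.41]
167 242 x [-3.77  1.28 10.21] y [-120.29 -110.24 -103.98]
173 70 x [ 3.62  8.18 18.27] y [-112.72 -109.98 -109.17]
179 74 x [ 7.7  12.22 22.71] y [-112.86 -109.79 -109.2 ]
185 84 x [13.   17.44 26.39] y [-112.57 -109.79 -109.  ]
191 83 x [17.18 21.19 30.4 ] y [-112.58 -109.88 -109.15]
197 178 x [22.16 41.82 59.67] y [-128.84 -109.23  -87.89]
203 231 x [25.92 40.59 55.69] y [-127.98 -109.17  -90.45]
209 194 x [30.28 40.67 52.65] y [-125.41 -102.27  -89.6 ]
215 97 x [30.81 36.03 45.14] y [-112.06 -101.59 -100.92]
221 113 x [28.04 31.29 38.34] y [-106.86 -102.22 -100.92]
227 39 x [31.24 33.43 34.98] y [-106.92 -103.68 -101.42]
[ 547.48 -181.9   239.6 ] [-0.65  0.23  1.59  0.28  1.66 -0.89]
```

View pics/g.png

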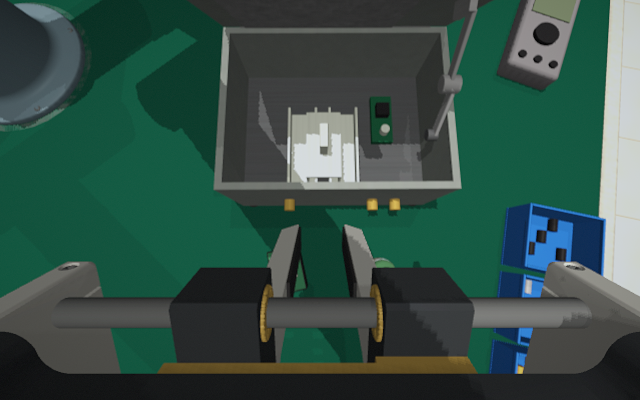

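```bash
cat > kn.py <<'E'
from h import *
ps=1.79; X=np.array([np.cos(ps),np.sin(ps),0]); Y=np.array([-X[1],X[0],0]); C=np.array([531.5,-24.5,0])
def W(x,y,z): return C+x*X+y*Y+[0,0,z]
a=np.radians(31); D=np.cos(a)*X-np.sin(a)*np.array([0,0,1])
K=W(2.3,-112,158)
if __name__=='__main__':
    for s in (-90,-50,-12,12,16): target(K+s*D,ps,np.radians(52),-1,199)
    s=sensors.observe(); print('tip s,from K',(wpt(s)[0]+19*wpt(s)[1][:,2]-K)@D, np.round(s['contact_force'],2),np.round(s['joints'],2))
E
python3 kn.py; python3 -m pendant '[{"slide":[0,0,0],"turn":[0,0,0],"hand":0}]'
```

```text
sgn -1 tcp [ 691.2 -226.3  326.9] slide cm [12.75  2.99 -7.59] turn [0.46  0.103 0.002] |turn|deg 27.0
sgn -1 tcp [ 683.7 -192.8  306.3] slide cm [12.    6.34 -9.65] turn [0.46  0.103 0.002] |turn|deg 27.0
sgn -1 tcp [ 676.7 -161.   286.7] slide cm [ 11.29   9.52 -11.6 ] turn [0.46  0.103 0.002] |turn|deg 27.0
sgn -1 tcp [ 672.2 -140.9  274.3] slide cm [ 10.84  11.53 -12.84] turn [0.46  0.103 0.002] |turn|deg 27.0
sgn -1 tcp [ 671.4 -137.6  272.3] slide cm [ 10.77  11.86 -13.05] turn [0.46  0.103 0.002] |turn|deg 27.0
tip s,from K -162.9169840096232 [-0.7 -0.2 -0.4] [-0.65  0.23  1.59  0.28  1.66 -0.89]
time_s: 11.8
tool_pos: [563.6, -255.4, 402.3]
tcp_rot: [-0.216, 0.97, 0.106, -0.023]
contact_force: [0.1, -0.6, 0.2]
grip_width: 0.248
```

```bash
python3 -m pendant '[{"slide":[3,0,0],"turn":[0.1,0.02,0],"hand":0},{"slide":[6,0,0],"turn":[0.2,0.045,0],"hand":0},{"slide":[9,0,-2],"turn":[0.3,0.07,0],"hand":0},{"slide":[12,1,-4],"turn":[0.4,0.09,0],"hand":0},{"slide":[12.7,2.5,-6],"turn":[0.46,0.103,0.002],"hand":0},{"slide":[12.75,2.7,-7.4],"turn":[0.46,0.103,0.002],"hand":0},{"slide":[12.75,2.7,-7.4],"turn":[0.46,0.103,0.002],"hand":0},{"slide":[12.75,2.7,-7.4],"turn":[0.46,0.103,0.002],"hand":0}]' 10
python3 kn.py; python3 -c "
from h import *; from kn import *
p,d,ci=shot('wrist'); 
L=lambda P:np.c_[(P-C)@X,(P-C)@Y,P[:,2]]
P,u,v=cloud(ci,d); Q=L(P)
m=(Q[:,1]<-85)&(Q[:,1]>-126)&(Q[:,2]>122)&(Q[:,0]<28)&(Q[:,0]>-40)&(Q[:,2]<190)
im=p.copy(); k=proj(ci,[K])[0]; cv2.circle(im,tuple(int(i) for i in k),4,(255,0,0),1); cv2.imwrite('pics/h.png',im[:,:,::-1])
for z in range(125,190,5):
    j=m&(abs(Q[:,2]-z)<2.5)
    if j.any(): print(z,j.sum(),np.percentile(Q[j][:,0],[3,50,97]).round(1),np.percentile(Q[j][:,1],[3,50,97]).round(1))
"
```

```text
time_s: 12.6
tool_pos: [690.7, -228.4, 329.1]
tcp_rot: [-0.436, 0.893, 0.099, -0.048]
contact_force: [0.3, -0.3, 0.3]
grip_width: 0.009
sgn -1 tcp [ 691.2 -226.3  326.9] slide cm [ 0.05  0.22 -0.22] turn [-0.     0.    -0.001] |turn|deg 0.1
sgn -1 tcp [ 683.7 -192.8  306.3] slide cm [-0.7   3.56 -2.28] turn [-0.     0.    -0.001] |turn|deg 0.1
sgn -1 tcp [ 676.7 -161.   286.7] slide cm [-1.4   6.74 -4.24] turn [-0.     0.    -0.001] |turn|deg 0.1
sgn -1 tcp [ 672.2 -140.9  274.3] slide cm [-1.85  8.75 -5.48] turn [-0.     0.    -0.001] |turn|deg 0.1
sgn -1 tcp [ 671.4 -137.6  272.3] slide cm [-1.93  9.08 -5.68] turn [-0.     0.    -0.001] |turn|deg 0.1
tip s,from K -92.85377334022061 [ 0.31 -0.33  0.32] [-0.54  0.59  1.3   0.65  1.9  -0.76]
125 1 [-18.6 -18.6 -18.6] [-119.6 -119.6 -119.6]
130 14 [-18.9 -18.  -15.8] [-119.6 -118.5 -116.4]
135 17 [-17.2 -15.6 -14.6] [-119.5 -117.4 -116.3]
140 21 [-14.8 -12.9 -11.4] [-119.4 -117.3 -116.3]
145 18 [-12.7 -11.   -9.6] [-119.3 -117.7 -116.2]
150 20 [-10.   -8.2  -6.7] [-119.2 -117.7 -116.2]
155 44 [-6.8 -5.7 -4.8] [-120.8 -114.6 -104.5]
160 72 [-6.5 -5.5 -3.9] [-120.8 -112.1 -104.3]
165 196 [-5.1 -0.9  7.2] [-120.8 -113.  -104.3]
170 32 [0.5 3.6 7.4] [-113.1 -111.1 -105.2]
175 26 [ 5.   7.5 10.1] [-113.  -112.  -110.1]
180 26 [ 8.3 11.1 13.3] [-113.  -111.1 -110.1]
185 25 [12.6 14.7 17.1] [-112.9 -112.  -110.1]
```

View pics/h.png

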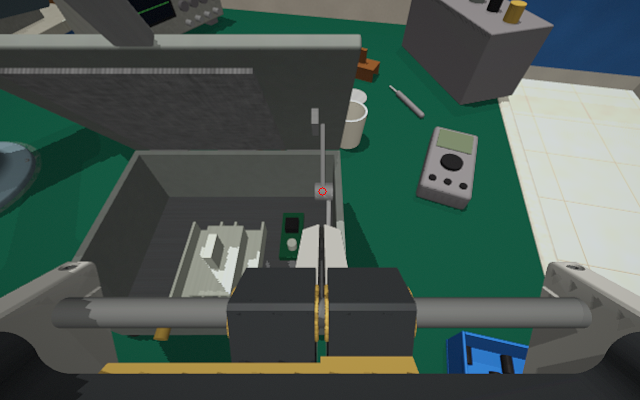

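```bash
python3 -m pendant '[{"slide":[-0.4,2,-1.3],"turn":[0,0,0],"hand":0},{"slide":[-0.8,4,-2.5],"turn":[0,0,0],"hand":0},{"slide":[-1.2,5.7,-3.6],"turn":[0,0,0],"hand":0},{"slide":[-1.4,6.5,-4.1],"turn":[0,0,0],"hand":0},{"slide":[-1.4,6.7,-4.2],"turn":[0,0,0],"hand":0},{"slide":[-1.5,7.0,-4.4],"turn":[0,0,0],"hand":0},{"slide":[-1.55,7.2,-4.5],"turn":[0,0,0],"hand":0},{"slide":[-1.55,7.2,-4.5],"turn":[0,0,0],"hand":0}]' 10
python3 kn.py
```

```text
time_s: 13.45
tool_pos: [675.5, -157.4, 285.7]
tcp_rot: [-0.435, 0.894, 0.099, -0.047]
contact_force: [-0.0, -0.2, 1.3]
grip_width: 0.003
sgn -1 tcp [ 691.2 -226.3  326.9] slide cm [ 1.57 -6.89  4.12] turn [ 0.001  0.003 -0.   ] |turn|deg 0.2
sgn -1 tcp [ 683.7 -192.8  306.3] slide cm [ 0.82 -3.54  2.06] turn [ 0.001  0.003 -0.   ] |turn|deg 0.2
sgn -1 tcp [ 676.7 -161.   286.7] slide cm [ 0.12 -0.36  0.1 ] turn [ 0.001  0.003 -0.   ] |turn|deg 0.2
sgn -1 tcp [ 672.2 -140.9  274.3] slide cm [-0.33  1.65 -1.14] turn [ 0.001  0.003 -0.   ] |turn|deg 0.2
sgn -1 tcp [ 671.4 -137.6  272.3] slide cm [-0.41  1.98 -1.34] turn [ 0.001  0.003 -0.   ] |turn|deg 0.2
tip s,from K -8.298154572418145 [-0.01 -0.22  1.27] [-0.46  0.56  1.43  0.67  1.77 -0.77]
```

Contact about now; push about 23 mm more, slowly.

```bash
python3 -m pendant '[{"slide":[-0.06,0.25,-0.15],"turn":[0,0,0],"hand":0},{"slide":[-0.12,0.5,-0.3],"turn":[0,0,0],"hand":0},{"slide":[-0.17,0.75,-0.46],"turn":[0,0,0],"hand":0},{"slide":[-0.22,1,-0.62],"turn":[0,0,0],"hand":0},{"slide":[-0.22,1,-0.62],"turn":[0,0,0],"hand":0}]' 10
python3 kn.py | tail -1
```

```text
time_s: 13.95
tool_pos: [673.2, -146.9, 279.1]
tcp_rot: [-0.435, 0.894, 0.099, -0.047]
contact_force: [0.2, -0.5, -0.2]
grip_width: 0.007
tip s,from K 4.3478962615071755 [ 0.16 -0.48 -0.25] [-0.45  0.56  1.45  0.68  1.75 -0.77]
```

```bash
python3 -m pendant '[{"slide":[-0.06,0.25,-0.15],"turn":[0,0,0],"hand":0},{"slide":[-0.12,0.5,-0.3],"turn":[0,0,0],"hand":0},{"slide":[-0.17,0.75,-0.46],"turn":[0,0,0],"hand":0},{"slide":[-0.2,0.9,-0.58],"turn":[0,0,0],"hand":0},{"slide":[-0.2,0.9,-0.58],"turn":[0,0,0],"hand":0}]' 10
python3 kn.py | tail -1
```

```text
time_s: 14.45
tool_pos: [671.1, -138.8, 272.5]
tcp_rot: [-0.434, 0.895, 0.098, -0.047]
contact_force: [1.8, -7.6, -4.6]
grip_width: 0.005
tip s,from K 14.79208765587159 [ 1.84 -7.63 -4.56] [-0.44  0.56  1.47  0.68  1.73 -0.77]
```

```bash
python3 -m pendant '[{"slide":[0.25,-1,0.7],"turn":[0,0,0],"hand":0},{"slide":[0.7,-3.2,2],"turn":[0,0,0],"hand":0},{"slide":[1.6,-7,4.2],"turn":[0,0,0],"hand":0},{"slide":[1.7,-7.5,4.5],"turn":[0,0,0],"hand":0},{"slide":[1.7,-7.5,4.5],"turn":[0,0,0],"hand":0}]' 10
python3 - <<'E'
from h import *; from kn import *
np.set_printoptions(precision=1,suppress=True)
p,d,ci=shot('wrist'); k=proj(ci,[K])[0].astype(int)
im=p.copy(); cv2.circle(im,tuple(int(i) for i in k),3,(255,0,0),1)
im=cv2.resize(im[k[1]-110:k[1]+110,k[0]-140:k[0]+110],None,fx=2.5,fy=2.5)
cv2.imwrite('pics/i.png',im[:,:,::-1])
P,u,v=cloud(ci,d); Q=np.c_[(P-C)@X,(P-C)@Y,P[:,2]]
m=(Q[:,1]<-85)&(Q[:,1]>-126)&(Q[:,2]>122)&(Q[:,0]<50)&(Q[:,0]>-40)&(Q[:,2]<190)
for z in range(125,190,5):
    j=m&(abs(Q[:,2]-z)<2.5)
    if j.any(): print(z,j.sum(),np.percentile(Q[j][:,0],[3,50,97]).round(1),np.percentile(Q[j][:,1],[3,50,97]).round(1))
# lid plane check
p,d,ci=shot('scene'); P,u,v=cloud(ci,d); Q=np.c_[(P-C)@X,(P-C)@Y,P[:,2]]
m=(abs(Q[:,1])<130)&(Q[:,2]>135)&(Q[:,2]<300)&(Q[:,0]>0)&(Q[:,0]<130)
c=np.polyfit(Q[m][:,2],Q[m][:,0],1); r=abs(np.polyval(c,Q[:,2])-Q[:,0])<6; c=np.polyfit(Q[m&r][:,2],Q[m&r][:,0],1)
print('lid angle',np.degrees(np.arctan2(1,-c[0])),m.sum())
E
```

```text
time_s: 14.95
tool_pos: [688.3, -214.9, 318.7]
tcp_rot: [-0.433, 0.895, 0.098, -0.046]
contact_force: [-0.5, 1.0, -0.2]
grip_width: 0.002
125 22 [-9.2 -7.3 -4.3] [-119.3 -117.3 -116.3]
130 31 [-5.4 -2.2  1.4] [-119.3 -117.3 -116.2]
135 30 [0.1 3.6 7.4] [-119.3 -118.2 -116.2]
140 47 [ 5.8 11.3 13.9] [-120.9 -117.2 -105.5]
145 73 [12.5 13.7 14.8] [-120.2 -112.2 -104.2]
150 189 [14.1 18.1 27. ] [-121.1 -114.1 -104.2]
155 16 [17.6 18.4 20.8] [-113.7 -111.6 -110.2]
160 19 [18.2 19.3 20.4] [-113.1 -112.1 -110.2]
165 15 [19.6 20.4 21.3] [-113.1 -111.1 -110.2]
170 19 [20.4 21.2 22.6] [-113.  -111.1 -110.2]
175 17 [21.  22.5 23.5] [-113.  -112.  -110.2]
180 18 [22.7 23.4 24.4] [-113.  -111.6 -110.2]
185 18 [23.4 24.3 25.1] [-112.9 -111.6 -110.2]
lid angle 56.22008309481475 2665
```

View pics/i.png

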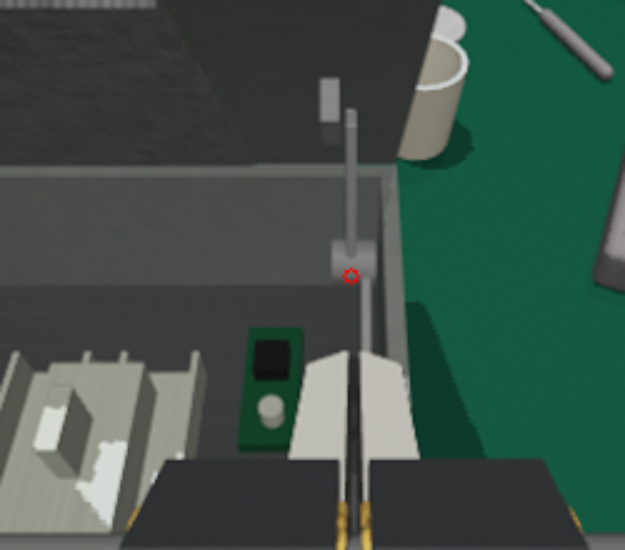

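```bash
cat > tab.py <<'E'
from h import *; from kn import *
import sys
def tabpt(th,r=232): 
    t=np.radians(th); return W(100-r*np.cos(t)+5*np.sin(t),0,120+r*np.sin(t)+5*np.cos(t))
if __name__=='__main__':
    th0=float(sys.argv[1])
    for th in [float(a) for a in sys.argv[2:]]:
        l=np.radians(45-th); z=np.sin(l)*X-np.cos(l)*np.array([0,0,1])
        b=0
        if th==th0:
            for b in (120,30): print('back',b); target(tabpt(th)-b*z,ps,l,-1)
        print('th',th); target(tabpt(th),ps,l,-1)
    s=sensors.observe(); g,M=wpt(s); print('grasp case',((g-C)@X).round(1),((g-C)@Y).round(1),g[2].round(1),'z',M[:,2].round(3),np.round(s['contact_force'],1),np.round(s['joints'],2))
E
python3 tab.py 56 56
```

```text
back 120
sgn -1 tcp [524.6   6.4 609.6] slide cm [-16.32  21.94  29.3 ] turn [-1.07  -0.238  0.   ] |turn|deg 62.8
back 30
sgn -1 tcp [528.4 -10.4 521.3] slide cm [-15.95  20.27  20.47] turn [-1.07  -0.238  0.   ] |turn|deg 62.8
th 56.0
sgn -1 tcp [529.6 -16.  491.8] slide cm [-15.82  19.71  17.52] turn [-1.07  -0.238  0.   ] |turn|deg 62.8
grasp case -76.6 -111.7 205.3 z [-0.17   0.767 -0.618] [0.1 0.2 0.8] [-0.52  0.59  1.33  0.65  1.86 -0.76]
```

```bash
python3 -m pendant '[{"slide":[0,-3,4],"turn":[0,0,0],"hand":0.2},{"slide":[0,-6,8],"turn":[0,0,0],"hand":0.5},{"slide":[0,-8,12],"turn":[-0.1,-0.02,0],"hand":0.5},{"slide":[-1,-8,17],"turn":[-0.2,-0.045,0],"hand":0.5},{"slide":[-2,-8,22],"turn":[-0.3,-0.07,0],"hand":0.5},{"slide":[-3,-8,26],"turn":[-0.4,-0.09,0],"hand":0.5},{"slide":[-4,-7,29],"turn":[-0.5,-0.11,0],"hand":0.5},{"slide":[-5,-5,31],"turn":[-0.6,-0.135,0],"hand":0.5},{"slide":[-6.5,-2,31],"turn":[-0.7,-0.155,0],"hand":0.5},{"slide":[-8,1,31],"turn":[-0.8,-0.18,0],"hand":0.5},{"slide":[-9.5,5,31],"turn":[-0.9,-0.2,0],"hand":0.5},{"slide":[-11,9,31],"turn":[-1,-0.22,0],"hand":0.5},{"slide":[-12.5,13,31],"turn":[-1.07,-0.238,0],"hand":0.5},{"slide":[-14,17,31],"turn":[-1.07,-0.238,0],"hand":0.5},{"slide":[-16,20,30],"turn":[-1.07,-0.238,0],"hand":0.5},{"slide":[-16.3,22,29.3],"turn":[-1.07,-0.238,0],"hand":0.5},{"slide":[-16.3,22,29.3],"turn":[-1.07,-0.238,0],"hand":0.5}]' 10
python3 tab.py 56 56
python3 - <<'E'
from tab import *
np.set_printoptions(precision=1,suppress=True)
p,d,ci=shot('wrist'); im=p.copy()
for th,c in ((56,(255,0,0)),(60,(0,0,255))):
    k=proj(ci,[tabpt(th,230)])[0]; cv2.circle(im,tuple(int(i) for i in k),4,c,1)
cv2.imwrite('pics/j.png',im[:,:,::-1])
P,u,v=cloud(ci,d); Q=np.c_[(P-C)@X,(P-C)@Y,P[:,2]]
H=Q-[100,0,120]
m=(abs(Q[:,1])<130)&(H[:,2]>20)&(Q[:,0]>-60)&(Q[:,0]<130)&(Q[:,2]<345)
t=m&(Q[:,2]>292)&(abs(Q[:,1])<22)&(Q[:,0]<-8)
rr=np.hypot(H[:,0],H[:,2]); an=np.degrees(np.arctan2(H[:,2],-H[:,0]))-np.degrees(np.arcsin(np.clip(10/np.maximum(rr,11),0,1)))
pl=m&(rr>80)&(rr<200); print('plate ang',np.percentile(an[pl],[5,50,95]),pl.sum())
tb=m&(rr>212)&(rr<250)&(abs(Q[:,1])<25); print('tab ang',np.percentile(an[tb],[5,50,95]),tb.sum(),'y',np.percentile(Q[tb][:,1],[3,50,97]),'r',np.percentile(rr[tb],[2,98]))
E
```

```text
time_s: 16.75
tool_pos: [523.8, 10.0, 607.6]
tcp_rot: [0.094, 0.989, 0.111, 0.009]
contact_force: [0.2, -0.4, -0.2]
grip_width: 0.501
back 120
sgn -1 tcp [524.6   6.4 609.6] slide cm [ 0.09 -0.36  0.2 ] turn [-0.001 -0.003 -0.005] |turn|deg 0.3
back 30
sgn -1 tcp [528.4 -10.4 521.3] slide cm [ 0.46 -2.04 -8.63] turn [-0.001 -0.003 -0.005] |turn|deg 0.3
th 56.0
sgn -1 tcp [529.6 -16.  491.8] slide cm [  0.58  -2.6  -11.58] turn [-0.001 -0.003 -0.005] |turn|deg 0.3
grasp case 1.4 0.4 430.8 z [ 0.039 -0.185 -0.982] [ 0.2 -0.4 -0.2] [-0.17 -0.15  1.61 -0.18  1.61 -0.41]
plate ang [56.6 57.  57.7] 16908
tab ang [55.4 56.6 56.9] 718 y [-11.3  -0.1  11.1] r [212.8 244.3]
```

View pics/j.png

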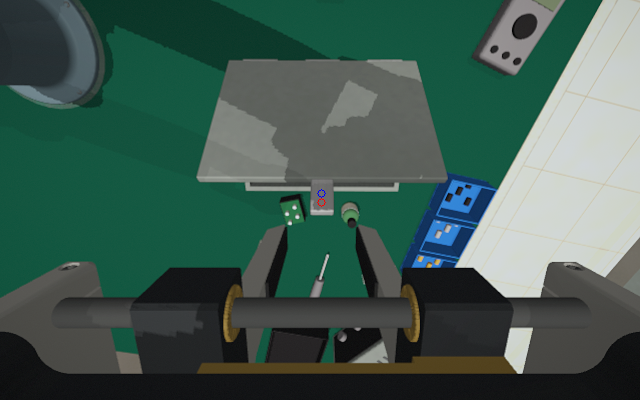

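```bash
python3 -m pendant '[{"slide":[0.1,-0.5,-3],"turn":[0,0,0],"hand":0.5},{"slide":[0.3,-1,-6],"turn":[0,0,0],"hand":0.5},{"slide":[0.4,-1.7,-9],"turn":[0,0,0],"hand":0.5},{"slide":[0.5,-2.2,-10.8],"turn":[0,0,0],"hand":0.5},{"slide":[0.52,-2.34,-11.4],"turn":[0,0,0],"hand":0.5},{"slide":[0.52,-2.34,-11.4],"turn":[0,0,0],"hand":0.5},{"slide":[0.52,-2.34,-11.4],"turn":[0,0,0],"hand":0.5}]' 10
python3 tab.py 56.8 56.8 
```

```text
time_s: 17.5
tool_pos: [529.8, -14.9, 495.4]
tcp_rot: [0.095, 0.989, 0.11, 0.01]
contact_force: [0.6, -0.9, 0.0]
grip_width: 0.497
back 120
sgn -1 tcp [523.1  13.1 610.5] slide cm [-0.66  2.8  11.51] turn [-0.014 -0.004 -0.003] |turn|deg 0.8
back 30
sgn -1 tcp [527.1  -4.9 522.4] slide cm [-0.26  1.    2.7 ] turn [-0.014 -0.004 -0.003] |turn|deg 0.8
th 56.8
sgn -1 tcp [528.5 -10.9 493.1] slide cm [-0.13  0.4  -0.24] turn [-0.014 -0.004 -0.003] |turn|deg 0.8
grasp case -24.6 -0.4 318.7 z [ 0.042 -0.186 -0.982] [ 0.6 -0.9  0. ] [-0.22 -0.11  1.77 -0.18  1.4  -0.42]
```

```bash
python3 -m pendant '[{"slide":[-0.1,0.2,-0.2],"turn":[-0.01,0,0],"hand":0.5},{"slide":[-0.1,0.2,-0.2],"turn":[-0.01,0,0],"hand":0.1},{"slide":[-0.1,0.2,-0.2],"turn":[-0.01,0,0],"hand":0.1},{"slide":[-0.1,0.2,-0.2],"turn":[-0.01,0,0],"hand":0.1},{"slide":[-0.1,0.2,-0.2],"turn":[-0.01,0,0],"hand":0.1}]' 30
cat > arc.py <<'E'
from kn import *; import sys
s=sensors.observe(); p=np.array(s['tool_pos']); H=W(100,0,120)
for a in range(2,int(sys.argv[1])+1,2):
    r=R.from_rotvec(-Y*np.radians(a)); print(a,((r.apply(p-H)-(p-H))/10).round(2).tolist(),(-Y*np.radians(a)).round(3).tolist())
E
python3 arc.py 24; python3 tab.py 56 55|tail -1
```

```text
time_s: 18.0
tool_pos: [528.8, -12.8, 493.7]
tcp_rot: [0.1, 0.989, 0.111, 0.01]
contact_force: [0.1, 0.0, -0.0]
grip_width: 0.253
2 [0.28, -1.27, -0.33] [0.034, 0.008, -0.0]
4 [0.56, -2.52, -0.7] [0.068, 0.015, -0.0]
6 [0.84, -3.77, -1.12] [0.102, 0.023, -0.0]
8 [1.11, -4.99, -1.59] [0.136, 0.03, -0.0]
10 [1.38, -6.2, -2.1] [0.17, 0.038, -0.0]
12 [1.65, -7.4, -2.65] [0.204, 0.046, -0.0]
14 [1.91, -8.57, -3.24] [0.238, 0.053, -0.0]
16 [2.17, -9.72, -3.87] [0.273, 0.061, -0.0]
18 [2.42, -10.85, -4.55] [0.307, 0.068, -0.0]
20 [2.66, -11.96, -5.26] [0.341, 0.076, -0.0]
22 [2.91, -13.04, -6.02] [0.375, 0.083, -0.0]
24 [3.14, -14.09, -6.81] [0.409, 0.091, -0.0]
grasp case -24.1 0.2 317.4 z [ 0.043 -0.196 -0.98 ] [ 0.1  0.  -0. ] [-0.21 -0.11  1.77 -0.19  1.4  -0.41]
```

```bash
python3 -m pendant '[{"slide":[0.14,-0.63,-0.16],"turn":[0.017,0.004,0],"hand":0.1},{"slide":[0.28,-1.27,-0.33],"turn":[0.034,0.008,0],"hand":0.1},{"slide":[0.42,-1.9,-0.51],"turn":[0.051,0.011,0],"hand":0.1},{"slide":[0.56,-2.52,-0.7],"turn":[0.068,0.015,0],"hand":0.1},{"slide":[0.7,-3.15,-0.91],"turn":[0.085,0.019,0],"hand":0.1},{"slide":[0.84,-3.77,-1.12],"turn":[0.102,0.023,0],"hand":0.1},{"slide":[0.98,-4.38,-1.35],"turn":[0.119,0.026,0],"hand":0.1},{"slide":[1.11,-4.99,-1.59],"turn":[0.136,0.03,0],"hand":0.1}]' 30
python3 arc.py 26; python3 tab.py 56 55|tail -1
```

```text
time_s: 18.8
tool_pos: [540.1, -63.2, 477.4]
tcp_rot: [0.03, 0.993, 0.111, 0.003]
contact_force: [1.8, 2.2, -1.9]
grip_width: 0.253
2 [0.27, -1.21, -0.51] [0.034, 0.008, -0.0]
4 [0.53, -2.4, -1.06] [0.068, 0.015, -0.0]
6 [0.8, -3.57, -1.66] [0.102, 0.023, -0.0]
8 [1.05, -4.72, -2.29] [0.136, 0.03, -0.0]
10 [1.3, -5.85, -2.97] [0.17, 0.038, -0.0]
12 [1.55, -6.95, -3.68] [0.204, 0.046, -0.0]
14 [1.79, -8.03, -4.44] [0.238, 0.053, -0.0]
16 [2.02, -9.09, -5.23] [0.273, 0.061, -0.0]
18 [2.25, -10.11, -6.06] [0.307, 0.068, -0.0]
20 [2.47, -11.11, -6.93] [0.341, 0.076, -0.0]
22 [2.69, -12.07, -7.83] [0.375, 0.083, -0.0]
24 [2.9, -13.01, -8.77] [0.409, 0.091, -0.0]
26 [3.1, -13.91, -9.74] [0.443, 0.099, -0.0]
grasp case -50.5 0.2 297.7 z [ 0.013 -0.059 -0.998] [ 1.8  2.2 -1.9] [-0.32 -0.06  1.75 -0.05  1.42 -0.53]
```

Small forces; continue.

```bash
python3 -m pendant '[{"slide":[0.13,-0.6,-0.25],"turn":[0.017,0.004,0],"hand":0.1},{"slide":[0.27,-1.21,-0.51],"turn":[0.034,0.008,0],"hand":0.1},{"slide":[0.4,-1.8,-0.78],"turn":[0.051,0.011,0],"hand":0.1},{"slide":[0.53,-2.4,-1.06],"turn":[0.068,0.015,0],"hand":0.1},{"slide":[0.66,-2.99,-1.36],"turn":[0.085,0.019,0],"hand":0.1},{"slide":[0.8,-3.57,-1.66],"turn":[0.102,0.023,0],"hand":0.1},{"slide":[0.92,-4.15,-1.97],"turn":[0.119,0.026,0],"hand":0.1},{"slide":[1.05,-4.72,-2.29],"turn":[0.136,0.03,0],"hand":0.1},{"slide":[1.18,-5.29,-2.63],"turn":[0.153,0.034,0],"hand":0.1},{"slide":[1.3,-5.85,-2.97],"turn":[0.17,0.038,0],"hand":0.1},{"slide":[1.43,-6.4,-3.32],"turn":[0.187,0.042,0],"hand":0.1},{"slide":[1.55,-6.95,-3.68],"turn":[0.204,0.046,0],"hand":0.1},{"slide":[1.67,-7.49,-4.06],"turn":[0.221,0.05,0],"hand":0.1},{"slide":[1.79,-8.03,-4.44],"turn":[0.238,0.053,0],"hand":0.1},{"slide":[1.91,-8.56,-4.83],"turn":[0.255,0.057,0],"hand":0.1},{"slide":[2.02,-9.09,-5.23],"turn":[0.273,0.061,0],"hand":0.1},{"slide":[2.14,-9.6,-5.64],"turn":[0.29,0.065,0],"hand":0.1},{"slide":[2.25,-10.11,-6.06],"turn":[0.307,0.068,0],"hand":0.1},{"slide":[2.36,-10.61,-6.49],"turn":[0.324,0.072,0],"hand":0.1},{"slide":[2.47,-11.11,-6.93],"turn":[0.341,0.076,0],"hand":0.1}]' 30
python3 arc.py 30; python3 tab.py 56 55|tail -1
```

```text
time_s: 20.8
tool_pos: [564.9, -174.4, 407.4]
tcp_rot: [-0.144, 0.983, 0.11, -0.016]
contact_force: [4.4, 5.5, -4.4]
grip_width: 0.254
2 [0.21, -0.96, -0.9] [0.034, 0.008, -0.0]
4 [0.42, -1.9, -1.84] [0.068, 0.015, -0.0]
6 [0.62, -2.8, -2.81] [0.102, 0.023, -0.0]
8 [0.82, -3.66, -3.81] [0.136, 0.03, -0.0]
10 [1.0, -4.5, -4.84] [0.17, 0.038, -0.0]
12 [1.18, -5.29, -5.9] [0.204, 0.046, -0.0]
14 [1.35, -6.05, -6.99] [0.238, 0.053, -0.0]
16 [1.51, -6.77, -8.1] [0.273, 0.061, -0.0]
18 [1.66, -7.46, -9.24] [0.307, 0.068, -0.0]
20 [1.8, -8.1, -10.4] [0.341, 0.076, -0.0]
22 [1.94, -8.71, -11.59] [0.375, 0.083, -0.0]
24 [2.07, -9.27, -12.8] [0.409, 0.091, -0.0]
26 [2.18, -9.79, -14.02] [0.443, 0.099, -0.0]
28 [2.29, -10.27, -15.27] [0.477, 0.106, -0.0]
30 [2.39, -10.71, -16.53] [0.511, 0.114, -0.0]
grasp case -101.9 0.1 235.0 z [-0.063  0.28  -0.958] [ 4.4  5.5 -4.4] [-0.52  0.14  1.68  0.21  1.52 -0.78]
```

```bash
python3 -m pendant '[{"slide":[0.1,-0.48,-0.45],"turn":[0.017,0.004,0],"hand":0.1},{"slide":[0.21,-0.96,-0.9],"turn":[0.034,0.008,0],"hand":0.1},{"slide":[0.32,-1.43,-1.37],"turn":[0.051,0.011,0],"hand":0.1},{"slide":[0.42,-1.9,-1.84],"turn":[0.068,0.015,0],"hand":0.1},{"slide":[0.52,-2.35,-2.32],"turn":[0.085,0.019,0],"hand":0.1},{"slide":[0.62,-2.8,-2.81],"turn":[0.102,0.023,0],"hand":0.1},{"slide":[0.72,-3.23,-3.31],"turn":[0.119,0.026,0],"hand":0.1},{"slide":[0.82,-3.66,-3.81],"turn":[0.136,0.03,0],"hand":0.1},{"slide":[0.91,-4.08,-4.32],"turn":[0.153,0.034,0],"hand":0.1},{"slide":[1.0,-4.5,-4.84],"turn":[0.17,0.038,0],"hand":0.1},{"slide":[1.09,-4.9,-5.37],"turn":[0.187,0.042,0],"hand":0.1},{"slide":[1.18,-5.29,-5.9],"turn":[0.204,0.046,0],"hand":0.1},{"slide":[1.27,-5.67,-6.44],"turn":[0.221,0.05,0],"hand":0.1},{"slide":[1.35,-6.05,-6.99],"turn":[0.238,0.053,0],"hand":0.1},{"slide":[1.43,-6.41,-7.54],"turn":[0.255,0.057,0],"hand":0.1},{"slide":[1.51,-6.77,-8.1],"turn":[0.273,0.061,0],"hand":0.1},{"slide":[1.58,-7.12,-8.67],"turn":[0.29,0.065,0],"hand":0.1},{"slide":[1.66,-7.46,-9.24],"turn":[0.307,0.068,0],"hand":0.1},{"slide":[1.73,-7.78,-9.82],"turn":[0.324,0.072,0],"hand":0.1},{"slide":[1.8,-8.1,-10.4],"turn":[0.341,0.076,0],"hand":0.1}]' 30
python3 arc.py 12; python3 tab.py 56 55|tail -1
```

```text
time_s: 22.8
tool_pos: [583.0, -255.4, 302.8]
tcp_rot: [-0.314, 0.943, 0.106, -0.034]
contact_force: [2.8, 6.1, -3.1]
grip_width: 0.251
2 [0.13, -0.6, -1.19] [0.034, 0.008, -0.0]
4 [0.26, -1.16, -2.39] [0.068, 0.015, -0.0]
6 [0.38, -1.68, -3.62] [0.102, 0.023, -0.0]
8 [0.48, -2.16, -4.86] [0.136, 0.03, -0.0]
10 [0.58, -2.6, -6.12] [0.17, 0.038, -0.0]
12 [0.67, -2.99, -7.4] [0.204, 0.046, -0.0]
grasp case -128.8 0.0 158.6 z [-0.131  0.585 -0.801] [ 2.8  6.1 -3.1] [-0.64  0.4   1.59  0.4   1.66 -0.93]
```

```bash
python3 -m pendant '[{"slide":[0.07,-0.3,-0.59],"turn":[0.017,0.004,0],"hand":0.1},{"slide":[0.13,-0.6,-1.19],"turn":[0.034,0.008,0],"hand":0.1},{"slide":[0.2,-0.88,-1.79],"turn":[0.051,0.011,0],"hand":0.1},{"slide":[0.26,-1.16,-2.39],"turn":[0.068,0.015,0],"hand":0.1},{"slide":[0.32,-1.42,-3],"turn":[0.085,0.019,0],"hand":0.1},{"slide":[0.38,-1.68,-3.62],"turn":[0.102,0.023,0],"hand":0.1},{"slide":[0.41,-1.8,-3.93],"turn":[0.111,0.025,0],"hand":0.1},{"slide":[0.43,-1.92,-4.24],"turn":[0.119,0.026,0],"hand":0.1},{"slide":[0.46,-2.04,-4.55],"turn":[0.128,0.028,0],"hand":0.1},{"slide":[0.48,-2.16,-4.86],"turn":[0.136,0.03,0],"hand":0.1},{"slide":[0.49,-2.2,-4.98],"turn":[0.14,0.031,0],"hand":0.1},{"slide":[0.5,-2.25,-5.1],"turn":[0.143,0.032,0],"hand":0.1},{"slide":[0.5,-2.25,-5.1],"turn":[0.143,0.032,0],"hand":0.1}]' 30
python3 arc.py 2; python3 tab.py 56 55|tail -1
```

```text
time_s: 24.1
tool_pos: [588.1, -278.0, 251.6]
tcp_rot: [-0.382, 0.917, 0.103, -0.042]
contact_force: [2.1, 5.1, -1.7]
grip_width: 0.253
2 [0.1, -0.43, -1.26] [0.034, 0.008, -0.0]
grasp case -131.9 0.0 124.9 z [-0.155  0.693 -0.704] [ 2.1  5.1 -1.7] [-0.67  0.52  1.54  0.47  1.72 -0.98]
```

```bash
python3 -m pendant '[{"slide":[0,0,-0.1],"turn":[0.003,0.001,0],"hand":0.1},{"slide":[0,0,-0.2],"turn":[0.006,0.001,0],"hand":0.1},{"slide":[0,0,-0.3],"turn":[0.008,0.002,0],"hand":0.1},{"slide":[0,0,-0.3],"turn":[0.008,0.002,0],"hand":0.1}]' 30
python3 tab.py 56 55|tail -1
```

```text
time_s: 24.5
tool_pos: [588.3, -279.0, 250.5]
tcp_rot: [-0.386, 0.916, 0.103, -0.042]
contact_force: [-0.3, 1.0, 6.5]
grip_width: 0.252
grasp case -131.9 0.0 124.8 z [-0.156  0.699 -0.698] [-0.3  1.   6.5] [-0.67  0.53  1.54  0.47  1.73 -0.98]
```

```bash
python3 -m pendant '[{"slide":[0,0,0],"turn":[0,0,0],"hand":0.1},{"slide":[0,0,0],"turn":[0,0,0],"hand":0.5},{"slide":[0,0,0],"turn":[0,0,0],"hand":0.5},{"slide":[0,0,0],"turn":[0,0,0],"hand":0.5},{"slide":[0,0,0],"turn":[0,0,0],"hand":0.5},{"slide":[0.2,-0.7,0.7],"turn":[0,0,0],"hand":0.5},{"slide":[0.5,-2.1,2.1],"turn":[0,0,0],"hand":0.5},{"slide":[1.1,-4.9,4.9],"turn":[0,0,0],"hand":0.5},{"slide":[1.5,-7,9],"turn":[0,0,0],"hand":0.5},{"slide":[1.5,-8,14],"turn":[0,0,0],"hand":0.5},{"slide":[1.5,-8,18],"turn":[0,0,0],"hand":0.5},{"slide":[1.5,-8,18],"turn":[0,0,0],"hand":0.5}]' 30
python3 - <<'E'
from kn import *
np.set_printoptions(precision=2,suppress=True)
p,d,ci=shot('scene'); q,e,cj=shot('side')
for D_,c in ((d,ci),(e,cj)):
    P,u,v=cloud(c,D_); Q=np.c_[(P-C)@X,(P-C)@Y,P[:,2]]
    m=(abs(Q[:,0])<90)&(abs(Q[:,1])<120)&(Q[:,2]>100)&(Q[:,2]<160); t=Q[m]
    print(m.sum(),np.median(t[:,2]),np.linalg.lstsq(np.c_[t[:,:2],np.ones(len(t))],t[:,2],rcond=None)[0])
a=np.hstack([cv2.resize(p[100:290,160:500],(440,246)),cv2.resize(q[150:360,230:430],(258,246))])
cv2.imwrite('pics/k.png',a[:,:,::-1]); print(sensors.observe()['contact_force'])
E
```

```text
time_s: 25.7
tool_pos: [603.7, -360.3, 439.7]
tcp_rot: [-0.382, 0.918, 0.105, -0.037]
contact_force: [0.2, -0.4, -0.2]
grip_width: 0.501
4860 129.11689374857372 [  0.    0.  129.1]
2954 129.55452029788876 [ -0.     0.   129.57]
[ 0.82  0.32 -0.62]
```

View pics/k.png

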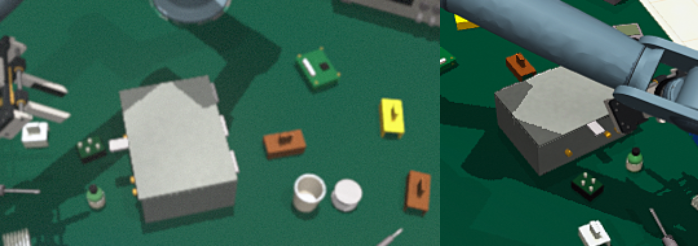

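Lid level at 130 mm (shut), tilt 0; bystanders in place, robot clear. Handing in.

```bash
python3 -c "
from rig import job; print(job.close_job())"
```

```text
the job is handed in; nothing more can be done
None
```

The job is done and handed in at about 26 s, with the lid fully shut and the gripper clear of everything.

- **Channel:** The long channel stands over the two trays. I measured it flat and fully down, with its web 31.2 mm above the tray floor and within about 1 mm of the target point. I measured this before shutting the lid; it can't be seen now.
- **Stay:** I pushed the knuckle about 26 mm towards the hinge, slightly past the 20 to 25 mm you gave. The force readings were about 9 N at most. The lid stayed up by itself afterwards, at about 57 deg above level. That is a few degrees lower than before, because the folded stay is shorter.
- **Lid:** I held it by its tab all the way down, with readings under about 9 N. I pressed it to contact at 6.5 N, then released it. Both fixed cameras show the top level at 129 to 130 mm, as expected for shut.
- **Bystanders:** In the last pictures, the short channel, the brown and yellow look-alikes and the other loose items that show appear unmoved. I judged this by eye and did not measure them again. The last pictures were crops, so not every item on the bench was in view.

No check failed.

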